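Free the forming die from behind the bangle and seat it

TASK

The grooved forming die hangs on its hook behind the silver bangle: first lift the bangle off and hang it on the empty hook of the same rack, lying against the board. Then lift the die up and off its hook and set it gently, not dropped, grooves up, fully home and flat in the pocket of the wooden seating block. Leave the round disc on its hook, the pickle pot, the brass dapping block and the punch where they are.

Things in the scene. Friction and masses are not known exactly. Their poses are not given: they have to be found in the camera images.
- rack: fixed wooden rack: a pale board 350 mm wide, 165 mm along its slope, facing the robot and leaning back at 45 degrees, top edge 147 mm high, with a 12 mm high strip along its lower edge (100 mm down the slope from the hooks). Three like hooks in a row, 110 mm apart, rooted 110 mm above the bench. Origin on the bench below the middle hook's root; z up, x to the back, y along its width
- die_hook: hook that holds the die and, in front of it, the bangle. Origin: its root on the board's face; z: square out of the board (45 degrees up and forward), x: up the slope, y: level. Round bar 7 mm thick, straight along z for 36 mm, then its tip turns up the slope and ends at z = 44.5 mm, reaching to x = 9.5 mm: a hung thing must shift up the slope before it comes off along z
- disc_hook: the hook on which only the round steel disc hangs; same make and frame as die_hook
- spare_hook: the empty hook; same make and frame as die_hook. Which of the three hooks in the row is which varies
- bangle: silver-grey bangle blank, a plain round ring of 68 mm outer and 60 mm inner diameter, 10 mm wide along its axis, 85 g. Origin: centre of its underside (the side to the board); z: its axis, out of the board as it hangs. It hangs with the hook inside its upper edge and lies on the die's face
- die: steel forming die, a flat block 72 x 44 x 18 mm, about 0.4 kg, cross grooves on its face, a round 22 mm through hole to hang by. Origin: centre of its underside, which lies on the board as it hangs; x: along its 72 mm length, up the slope as it hangs, hole centre at x = +20 mm; y: across its 44 mm width; z: out of the grooved face (at z = 18 mm)
- disc: round steel disc, 68 mm across, 18 mm thick, with a 22 mm hole in its middle, hanging on disc_hook; origin: centre of its underside, z its axis; leave alone
- fixture: wooden seating block fixed to the bench, 125 (x) x 105 (y) mm, 36 mm high, with an open-topped rectangular pocket; origin: centre of its underside, z up
- pocket (a point): centre of the pocket's floor, 26 mm above the bench; x along the pocket's 75 mm length, y across its 47 mm width, z up. 10 mm deep, so the seated die stands 8 mm proud. The middle 36 mm of both long sides is cut away to the floor's level, out to the block's edge, as finger gaps. The die may lie either way round lengthwise
- dapping_block: brass dapping block, a 50 mm cube with round hollows, standing in front of (robot side of) the seating block; origin: centre of its underside; leave alone
- pickle_pot: blue enamel pot with a lid and black knob, 102 mm across, 114 mm high, behind the seating block; origin: centre of its underside; leave alone
- punch: steel doming punch lying on the bench in front of the rack, 16 mm thick, 93 mm long along its x; origin: under the ball at its one end; leave alone
Mind the look-alikes: they are no part of the job. Leave any blue or turquoise look-alike of the die alone.

How it is judged:
By the outcome, as a careful person would: the job done as asked, in the order asked, and still so for the second after the job is handed in, with the robot touching nothing.
It also fails if it takes over 58 s, if anything falls off the work surface, if the arm or the gripper's body presses on something with over 40 N, if the wrist force passes 120 N, or if a joint passes its speed limit or range.

ROBOT

A 6-joint arm with a two-finger parallel gripper is mounted at the origin on the work surface. World frame = base frame: x ahead of the robot, y to its left, z up, the work surface at z = 0. Lengths are in mm, angles in rad, forces in N, time in s.
With the tool pointing down it reaches from about 275 to 975 mm from the base axis. Payload 8.4 kg.
Tool frame: the origin (TCP) lies on the centre line of the jaws, within the pads' length; the fingertips stand 11 mm ahead of it and the grasp point (between the pads) lies 8 mm behind it (bot.nose_length is the distance from the TCP to the fingertips, in mm); z points along the fingers, y is the line along which they close (so a half turn about z gives the same grasp; the last joint's range is limited). The gripper opens to 92 mm and grips with 3 to 60 N. Pads are 20 mm wide; open, the fingers measure 128 mm over their backs; the gripper's body (75 mm by 189 mm) begins 69 mm behind the grasp point.
Start: joints at [-1.335, 0.353, 1.633, -0, 1.155, -0.002], TCP at [147.226, -607.414, 225.583] pointing down, gripper open.
Joint ranges: [-2.63, 2.63], [-0.92, 2.1], [0.06, 2.66], [-1.3, 4.44], [0, 2.69], [-3.02, 3.02]. Speed limits (rad/s): [2.22, 2.22, 2.79, 3.14, 3.14, 3.14].

INTERFACE

Orientations are given as a unit quaternion [w, x, y, z].
In Python, from station import telemetry, optics, job_done, bot gives the robot as it stands. The module is installed in compiled form; this text tells all that it offers.
- The arm moves only by the tool send_rows, never from a script. Its argument "targets" is a list of rows, each a list of 7 numbers: the shift along the tool's x, y, z in mm, then the turn, a rotation vector about the tool's x, y, z in units of 6 degrees (1.0 is 6 degrees), then the finger opening in mm, from 0 to 91.9. In form: [[x, y, z, ax, ay, az, jaw], ...]. A call has 1 to 20 rows; each row shifts and turns the commanded pose from where the row before left it, along the tool's axes as they then stand; what a row does not reach is not made up. A row lasts 1/10 s, in which the tool goes at most 50 mm and 8.59 degrees, less where a joint would pass 70% of its speed; a pose out of reach is approached as far as the arm can. A call with a gripper value outside its range is refused whole. The fingers move at their own pace and stop on an object; "force" is the grip in N (left out, the last holds). Time passes only in rows, so rows that do not move let the fingers close. It gives the time, the measured TCP pose, the force, the opening and the grip force at its end, in the units of the state.
- telemetry.observe(): the state, without advancing time (a new reading comes with each control period).
- optics.snapshot(name): name is "side" or "top"; returns the picture (400x640x3 uint8, blue, green, red); there is no depth.
- optics.camera_params(name): a dict with "mtx" (3x3 intrinsics, pixels), "world_to_cam" (4x4, takes a point from world to camera coordinates). Camera axes: x right, y down, z forward; pixel columns grow to the right and rows downward; lengths in mm; the calibration is good to about 2 mm. A picture is of the moment at which its call begins. camera_params takes no time and is no camera call.
- job_done(): hands the job in; it is judged then, once.
The state is a dict: "time": time; "qpos": joint angles; "dq": joint speeds; "joint_torque": joint torques, N m; "tool_pos": TCP position; "ee_rot": TCP orientation; "contact_force": force on the tool from outside, world axes, zero at the start; "torque": the same for the moment, N m; "opening": opening from 0.0 (shut) to 1.0 (fully open); "gripper_force": force on a finger pad.
Only numpy, scipy, OpenCV 4.12 (cv2) and the standard library are available. Lean on these libraries where they do the work, as an engineer would, in place of code of your own. Each camera call takes 0.05 s, during which the arm holds its last target. There are 200 camera calls.

## Working session

There is one attempt and no reset: what is moved stays moved. The work goes in short steps, Python scripts to look and compute and a tool call to move; the robot and the scene stay as the last step left them, time stands still between calls to the robot, and variables do not carry over. Pictures are saved under pics/ and viewed, at most 10 in all, crops included, and the job is handed in when it is done.

Besides the shell and the picture viewer there is one more tool, called after ">>>" as name([rows], argument=value, ...), one row to a line, values as JSON. send_rows: Moves the arm, as the interface text tells. Its arguments: {"type":"object","properties":{"targets":{"type":"array"},"force":{"type":"number"}},"required":["targets"]}

```bash
mkdir -p pics; cat > h.py <<'E'
import numpy as np, cv2
from station import telemetry, optics, job_done, bot
def P(n):
    c=optics.camera_params(n); return np.array(c["mtx"]),np.array(c["world_to_cam"])
def proj(n,pts):
    K,T=P(n); p=np.c_[np.atleast_2d(pts),np.ones(len(np.atleast_2d(pts)))]@T.T
    q=p[:,:3]@K.T; return q[:,:2]/q[:,2:]
def tri(pa,pb,a="side",b="top"):
    Ks=[P(a),P(b)]
    M=[K@T[:3] for K,T in Ks]
    X=cv2.triangulatePoints(M[0],M[1],np.array(pa,float).reshape(2,1),np.array(pb,float).reshape(2,1))
    return (X[:3]/X[3]).ravel()
E
python3 - <<'E'
from h import *
for n in("side","top"):
    cv2.imwrite(f"pics/{n}0.png",optics.snapshot(n)); K,T=P(n); print(n,K.round(1).tolist(),(-T[:3,:3].T@T[:3,3]).round(),T[:3,:3].round(3).tolist())
s=telemetry.observe();print(s)
E
```

```text
side [[427.3, 0.0, 321.6], [0.0, 427.3, 193.3], [0.0, 0.0, 1.0]] [ 482. -805.  776.] [[0.997, -0.073, 0.006], [-0.042, -0.643, -0.765], [0.06, 0.762, -0.644]]
top [[434.9, 0.0, 317.2], [0.0, 434.9, 191.3], [0.0, 0.0, 1.0]] [ 409.   -4. 1318.] [[-0.024, -0.999, 0.022], [-0.994, 0.022, -0.106], [0.105, -0.024, -0.994]]
{'time': 0.1, 'qpos': array([-1.33540245e+00,  3.53588969e-01,  1.63399636e+00, -7.60450273e-06,
        1.15522286e+00, -2.42169185e-03]), 'dq': array([-0.00017093,  0.00016551, -0.00298356,  0.00071418, -0.0010203 ,
        0.00050063]), 'joint_torque': array([-5.22690189e-04, -5.94907379e+01, -3.34927511e+01,  6.98355795e-02,
        1.83872657e-02, -4.77928711e-05]), 'tool_pos': array([ 147.12765479, -607.01920236,  224.95960167]), 'ee_rot': array([-6.03246201e-04,  9.92938429e-01,  1.18629281e-01, -7.40907764e-05]), 'contact_force': array([0.45893321, 0.23295915, 0.12831629]), 'torque': array([-0.01400131, -0.01436562,  0.03099283]), 'gripper_force': 0.0, 'opening': 1.0022290715556468}
```

View pics/side0.png

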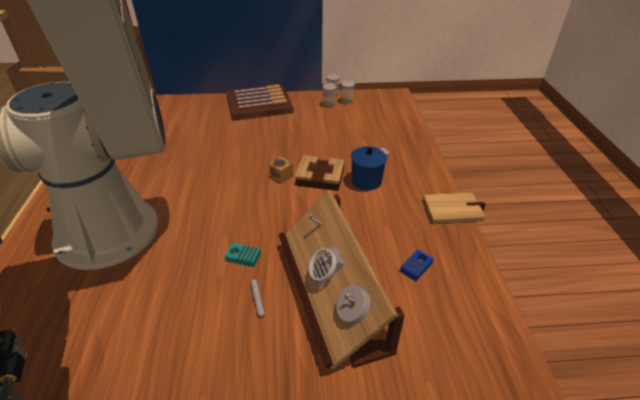

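View pics/top0.png

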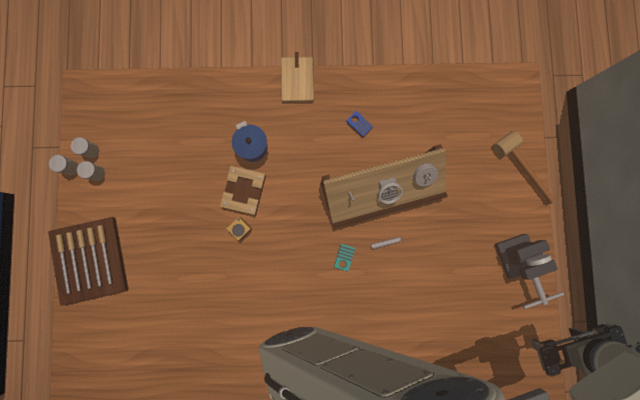

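The die (with the bangle on it) hangs on the middle hook at side (323,265) / top (389,192). The disc is at side (352,303) / top (427,175), and the spare hook is at side (312,220) / top (350,197). The turquoise block at top (345,257) and the blue one at top (360,124) are the look-alikes, so I'll leave those alone. Next I'll enlarge to confirm.

```bash
python3 - <<'E'
from h import *
t=cv2.imread("pics/top0.png");s=cv2.imread("pics/side0.png")
def crop(im,x0,y0,w,h,k,name):
    c=cv2.resize(im[y0:y0+h,x0:x0+w],None,fx=k,fy=k,interpolation=cv2.INTER_CUBIC)
    for i in range(0,w,10):
        cv2.line(c,(i*k,0),(i*k,8 if i%50 else 20),(255,255,255),1)
    for i in range(0,h,10): cv2.line(c,(0,i*k),(8 if i%50 else 20,i*k),(255,255,255),1)
    cv2.imwrite(name,c)
crop(t,310,130,150,110,5,"pics/tc.png")
crop(s,270,190,150,180,3,"pics/sc_a.png")
a=cv2.imread("pics/sc_a.png")
f=cv2.resize(s[145:200,265:355],None,fx=3.8,fy=3.8,interpolation=cv2.INTER_CUBIC)
g=cv2.resize(t[160:245,215:275],None,fx=3.8,fy=3.8,interpolation=cv2.INTER_CUBIC)
o=np.zeros((540,800,3),np.uint8);o[:540,:450]=a;o[:f.shape[0],455:455+f.shape[1]]=f;o[215:215+g.shape[0],455:455+g.shape[1]]=g
cv2.imwrite("pics/sc.png",o)
E
```

```text
(no output)
```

View pics/tc.png

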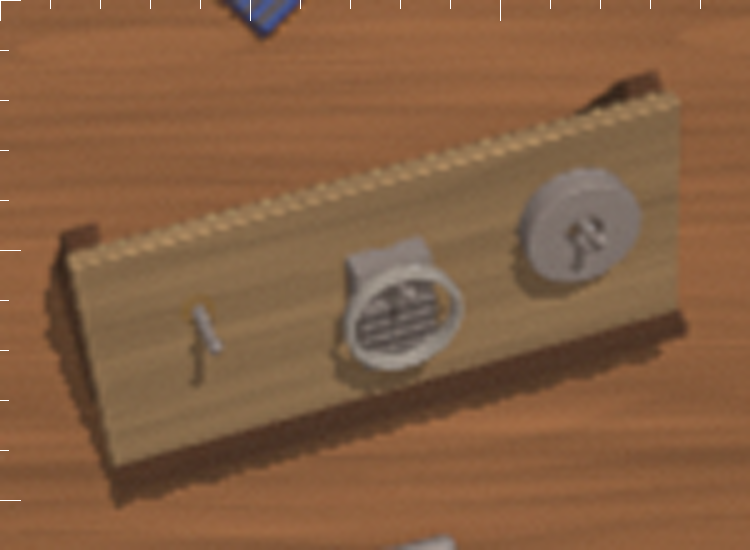

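View pics/sc.png

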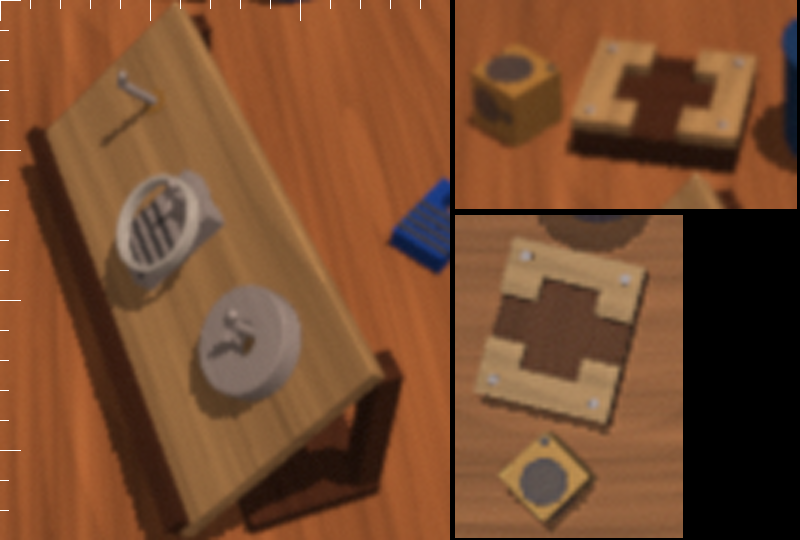

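The crops confirm it: die and bangle are on the middle hook, the disc on the low-y hook, and the spare hook is at the high-y end. The pocket's length runs along the image-vertical side in the top view. Now I'll fit the rack and block poses from both views.

```bash
cat > fit.py <<'E'
from h import *
from scipy.optimize import least_squares
r=2**-.5
def rk(u,v,n): # up slope, y, normal -> rack frame
    return [u*r-n*r, v, 110+u*r+n*r]
def place(p,pts):
    x,y,a=p[:3]; c,s=np.cos(a),np.sin(a); q=np.array(pts,float)
    return np.c_[x+c*q[:,0]-s*q[:,1], y+s*q[:,0]+c*q[:,1], q[:,2]]
def fit(pts,obs,p0):
    f=lambda p:np.concatenate([(proj(n,place(p,pts)[i])-o).ravel() for n,i,o in [(n,[k for k,_ in l],np.array([o for _,o in l])) for n,l in obs.items()]])
    s=least_squares(f,p0,loss="soft_l1"); return s.x,f(s.x).reshape(-1,2)
E
python3 - <<'E'
from fit import *
T=lambda x,y:(310+x/5-.4,130+y/5-.4); S=lambda x,y:(270+x/3-.33,190+y/3-.33)
U=52.3
pts=[rk(U,175,0),rk(U,-175,0),rk(0,110,0),rk(5,110,41),rk(0,-110,18)]
obs={"top":[(0,T(75,262)),(1,T(678,102)),(2,T(195,303)),(3,T(217,350)),(4,T(585,225))],
"side":[(0,S(178,8)),(1,S(383,378)),(2,S(155,101)),(3,S(123,75)),(4,S(244,344))]}
p,e=fit(pts,obs,[480,-150,.2]);print(p,e.round(1).tolist())
pts=[(62.5,52.5,36),(62.5,-52.5,36),(-62.5,-52.5,36),(-62.5,52.5,36)]
obs={"top":list(enumerate([(230.3,166.1),(265.8,173.9),(255,215.5),(221,206.6)])),
"side":list(enumerate([(344.5,161.3),(339.5,183.2),(296.3,178.4),(304.2,155.5)]))}
p,e=fit(pts,obs,[400,200,-.1]);print(p,e.round(1).tolist())
print(tri((329.3,192.7),(325,181.6)),tri((397.7,316),(445.6,149)))
E
```

```text
[ 562.46339538 -230.30731787  -31.17659212] [[-0.4, 0.6], [1.5, 0.1], [0.9, 0.8], [0.2, -0.9], [0.4, 0.0], [-0.3, -2.1], [-3.2, -0.5], [0.7, 0.6], [0.3, 1.0], [1.5, -3.6]]
[ 5.54602101e+02  1.82574426e+02 -2.54785538e-01] [[1.3, -0.7], [0.2, -0.4], [0.8, -1.1], [0.0, -0.3], [-0.1, -1.2], [-0.5, -1.4], [-1.2, -1.8], [-1.1, -0.1]]
[559.16744654 -54.09109038 141.70341524] [ 645.39547501 -390.43791341  141.78179671]
```

```bash
cat >> fit.py <<'E'
from scipy.ndimage import map_coordinates
def icp(imgs,lines,p,R=4,it=8,dof=3,loss="soft_l1"):
    """lines: (A,B) model edges; snaps to strongest gradient along the image normal"""
    for k in range(it):
        rows=[];RR=max(1.5,R*(1-k/it))
        for n,im in imgs.items():
            g=im.astype(float)
            for A,B in lines.get(n,[]):
                for t in np.linspace(.08,.92,15):
                    q=np.array(A)*(1-t)+np.array(B)*t
                    uv=proj(n,place(p,[A,B])); d=uv[1]-uv[0]; d/=np.hypot(*d); nn=np.array([-d[1],d[0]])
                    c=proj(n,place(p,[q]))[0]; s=np.arange(-RR-.5,RR+.51,.25)
                    v=sum(np.abs(np.gradient(map_coordinates(g[:,:,ch],[c[1]+s*nn[1],c[0]+s*nn[0]],order=1))) for ch in range(3))
                    v=np.convolve(v,[.25,.5,.25],"same")[2:-2]; s=s[2:-2]; j=v.argmax(); 
                    if v[j]>8: rows.append((n,q,c+s[j]*nn,nn))
        def f(pp):
            out=[]
            for n in imgs:
                rr=[r for r in rows if r[0]==n]
                if rr:
                    u=proj(n,place(pp,[r[1] for r in rr])); out.append(np.einsum("ij,ij->i",u-np.array([r[2] for r in rr]),np.array([r[3] for r in rr])))
            return np.concatenate(out)
        p=least_squares(f,p,loss=loss,f_scale=.5).x
    e=f(p); return p,np.sqrt(np.median(e**2)),len(e)
E
cat > m.py <<'E'
from fit import *
im={n:cv2.imread(f"pics/{n}0.png") for n in("side","top")}
L=lambda *c:[(c[i],c[i+1]) for i in range(len(c)-1)]
U=52.3
rack=L(rk(-95,175,0),rk(U,175,0),rk(U,-175,0),rk(-95,-175,0))
o=[(62.5,52.5,36),(62.5,-52.5,36),(-62.5,-52.5,36),(-62.5,52.5,36)]
fx=[(o[0],(18,52.5,36)),((-18,52.5,36),o[3]),(o[2],(-18,-52.5,36)),((18,-52.5,36),o[1]),(o[0],o[1]),(o[2],o[3])]
fx+=[((37.5,23.5,36),(37.5,-23.5,36)),((-37.5,23.5,36),(-37.5,-23.5,36))]
fx+=[((s*18,t*23.5,36),(s*18,t*52.5,36)) for s in(1,-1) for t in (1,-1)]
fx+=[((s*18,t*23.5,36),(s*37.5,t*23.5,36)) for s in(1,-1) for t in (1,-1)]
if __name__=="__main__":
  for nm,l,p0 in(("rack",rack,[562.5,-230,.245]),("fix",fx,[554.6,182.6,-.255])):
    for sel in(("side","top"),("side",),("top",)):
        ll={n:l for n in sel}
        p,e,k=icp(im,ll,p0); print(nm,sel,p.round(4),e.round(2),k)
E
python3 m.py
```

```text
rack ('side', 'top') [ 5.705857e+02 -2.279854e+02  2.602000e-01] 0.31 44Traceback (most recent call last):
  File "m.py", line 15, in <module>
    p,e,k=icp(im,ll,p0); print(nm,sel,p.round(4),e.round(2),k)
          ~~~^^^^^^^^^^
  File "fit.py", line 23, in icp
    c=proj(n,place(p,[q]))[0]; s=np.arange(-RR-.5,RR+.51,.25)
      ~~~~^^^^^^^^^^^^^^^^
  File "h.py", line 6, in proj
    K,T=P(n); p=np.c_[np.atleast_2d(pts),np.ones(len(np.atleast_2d(pts)))]@T.T
        ~^^^
  File "h.py", line 4, in P
    c=optics.camera_params(n); return np.array(c["mtx"]),np.array(c["world_to_cam"])
ValueError: time passes only in moves, steps and waits
```

```bash
python3 - <<'E'
s=open("h.py").read()
s=s.replace("def P(n):","import functools\n@functools.cache\ndef P(n):")
open("h.py","w").write(s)
E
python3 m.py
python3 - <<'E'
from m import *
ov=[]
pr,_,_=icp(im,{n:rack for n in im},[562.5,-230,.245]); pf,_,_=icp(im,{n:fx for n in im},[554.6,182.6,-.255])
hooks=[]
for v in(110,0,-110): hooks+=L(rk(0,v,0),rk(0,v,41),rk(9.5,v,41))
def tile(n,x0,y0,w,h,k):
    c=cv2.resize(im[n][y0:y0+h,x0:x0+w],None,fx=k,fy=k,interpolation=cv2.INTER_CUBIC)
    for l,p in((rack+hooks,pr),(fx,pf)):
        for a,b in l:
            u=((proj(n,place(p,[a,b]))-[x0,y0]+.5)*k).astype(int); cv2.line(c,tuple(map(int,u[0])),tuple(map(int,u[1])),(0,0,255),1)
    return c
o=np.zeros((600,800,3),np.uint8)
for c,(x,y) in((tile("top",320,140,132,90,3),(0,0)),(tile("side",270,190,140,180,3),(400,0)),(tile("top",215,160,60,65,4),(0,280)),(tile("side",290,150,60,45,4),(0,545-5)[:1]+(280,) and (245,280))):
    h,w=c.shape[:2]; h=min(h,600-y); w=min(w,(400 if x<400 else 800)-x); o[y:y+h,x:x+w]=c[:h,:w]
cv2.imwrite("pics/ov.png",o)
E
```

```text
rack ('side', 'top') [ 5.705857e+02 -2.279854e+02  2.602000e-01] 0.31 44
rack ('side',) [ 5.662070e+02 -2.359652e+02  2.222000e-01] 0.4 20
rack ('top',) [ 5.702128e+02 -2.272726e+02  2.483000e-01] 0.03 28
fix ('side', 'top') [ 5.546058e+02  1.870998e+02 -2.568000e-01] 0.25 470
fix ('side',) [ 5.540570e+02  1.867879e+02 -2.532000e-01] 0.25 232
fix ('top',) [ 5.550259e+02  1.872483e+02 -2.588000e-01] 0.25 238
```

View pics/ov.png

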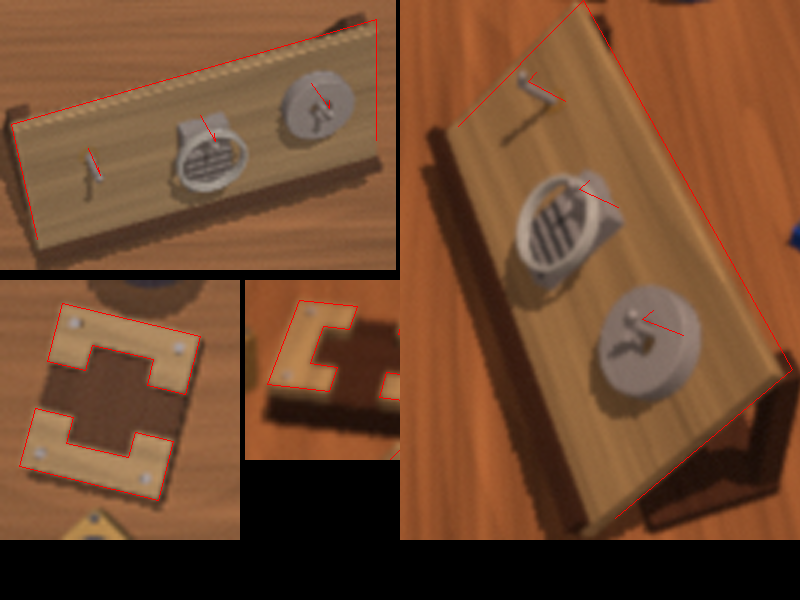

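```bash
cat > m2.py <<'E'
from m import *
rack2=[(rk(-98,175,0),rk(U-2,175,0)),(rk(-98,-175,0),rk(U-2,-175,0)),(rk(-100,172,0),rk(-100,-172,0))]
if __name__=="__main__":
  for sel in(("side","top"),("side",),("top",)):
    for p0 in ([562.5,-230,.245],[566,-231,.24]):
        p,e,k=icp(im,{n:rack2 for n in sel},p0,R=5); print(sel,p.round(4),e.round(2),k)
  p,_,_=icp(im,{n:rack2 for n in im},[562.5,-230,.245],R=5)
  # predicted bangle: inner top rests on hook underside etc.
  hooks=[]
  for v in(110,0,-110): hooks+=L(rk(0,v,0),rk(0,v,41),rk(9.5,v,41))
  th=np.linspace(0,2*np.pi,60)
  cir=lambda uc,v,n,R:L(*[rk(uc+R*np.cos(a),v+R*np.sin(a),n) for a in th])
  shapes=rack2+L(rk(U,175,0),rk(U,-175,0))+hooks+cir(-7.5,-110,18,34)+cir(-33.5,0,28,34)
  d=[rk(-27.5+a,b,18) for a,b in((36,22),(36,-22),(-36,-22),(-36,22),(36,22))]
  shapes+=L(*d)
  o=np.zeros((560,800,3),np.uint8)
  def tile(n,x0,y0,w,h,k):
    c=cv2.resize(im[n][y0:y0+h,x0:x0+w],None,fx=k,fy=k,interpolation=cv2.INTER_CUBIC)
    for a,b in shapes:
        u=((proj(n,place(p,[a,b]))-[x0,y0]+.5)*k).astype(int); cv2.line(c,tuple(map(int,u[0])),tuple(map(int,u[1])),(0,0,255),1)
    return c
  a=tile("top",320,140,132,90,3);b=tile("side",270,190,133,180,3); o[:270,:396]=a;o[:540,400:799]=b
  cv2.imwrite("pics/ov2.png",o)
E
python3 m2.py
```

```text
('side', 'top') [ 5.614056e+02 -2.291249e+02  2.466000e-01] 0.22 59
('side', 'top') [ 5.613743e+02 -2.290920e+02  2.470000e-01] 0.24 59
('side',) [ 5.629420e+02 -2.354273e+02  2.476000e-01] 0.06 27
('side',) [ 5.629366e+02 -2.355314e+02  2.475000e-01] 0.04 26
('top',) [ 5.617536e+02 -2.289563e+02  2.483000e-01] 0.22 30
('top',) [ 5.617808e+02 -2.289095e+02  2.485000e-01] 0.18 30
```

View pics/ov2.png

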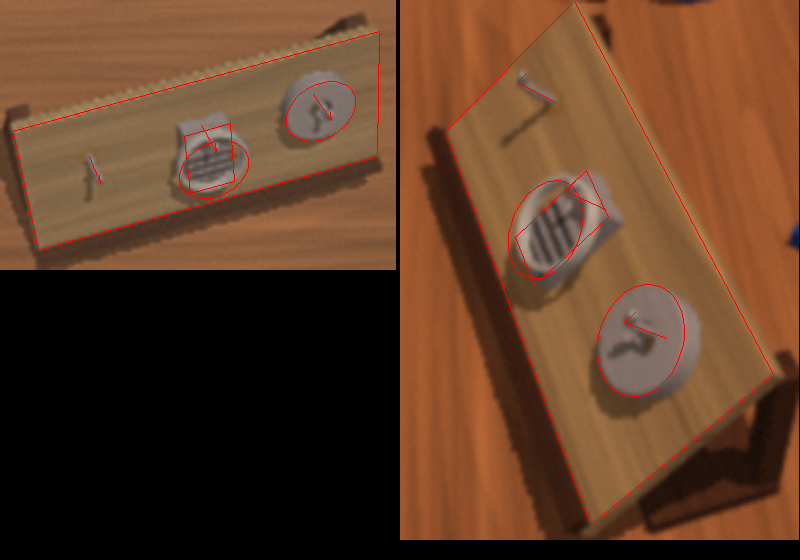

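The overlay fits the rack at (561.5, -229.1, yaw 0.2475) and the block at (554.6, 187.1, yaw -0.257). Left to fix, the bangle's centre should sit at u=-26.5. Next is a small helper that gives the remaining shift and turn in tool axes.

```bash
cat > go.py <<'E'
import sys
from fit import *
from scipy.spatial.transform import Rotation as Ro
RACK=(561.5,-229.1,.2475); FIX=(554.6,187.1,-.257)
def Rr(q): return Ro.from_quat([q[1],q[2],q[3],q[0]])
def rackrot():
    c,s=np.cos(RACK[2]),np.sin(RACK[2]); return Ro.from_matrix(np.array([[r*c,r*s,r],[s,-c,0],[r*c,r*s,-r]]).T)
def fixrot(a=FIX[2]):
    c,s=np.cos(a),np.sin(a); return Ro.from_matrix(np.array([[c,s,0],[s,-c,0],[0,0,-1]]).T)
def delta(pos,R):
    st=telemetry.observe(); R0=Rr(st["ee_rot"]); d=np.array(pos)-st["tool_pos"]
    print("t",round(st["time"],2),"shift tool",R0.inv().apply(d).round(1),"turn units",((R0.inv()*R).as_rotvec()/np.radians(6)).round(2),
     "shift in target axes",R.inv().apply(d).round(1),"F",st["contact_force"].round(1),"q",st["qpos"].round(2),"open",round(st["opening"]*91.9,1),"g",round(st["gripper_force"],1))
if __name__=="__main__":
    a=list(map(float,sys.argv[2:]))
    if sys.argv[1]=="rack": delta(place(RACK,[rk(*a)])[0],rackrot())   # u v n of TCP
    else: delta(place(FIX,[a])[0],fixrot())
E
python3 go.py rack -26.5 0 150
```

```text
t 0.1 shift tool [ 366.9 -268.4   28. ] turn units [ 0.03  7.5  -0.09] shift in target axes [ 241.8 -264.9  280.8] F [0.5 0.2 0.1] q [-1.34  0.35  1.63 -0.    1.16 -0.  ] open 92.1 g 0.0
```

>>> send_rows([
  [25, -18, 0, 0, 0, 0, 91],
  [26, -19, 0, 0, 0, 0, 91],
  [26, -19, 0, 0, 0, 0, 91],
  [26, -19, 0, 0, 0, 0, 91],
  [26, -19, 0, 0, 0, 0, 91],
  [26, -19, 0, 0, 0, 0, 91],
  [26, -19, 0, 0, 0, 0, 91],
  [26, -19, 2, 0, 0, 0, 91],
  [26, -19, 2, 0, 0, 0, 91],
  [26, -19, 2, 0, 0, 0, 91],
  [26, -19, 4, 0, 0, 0, 91],
  [26, -19, 4, 0, 0, 0, 91],
  [26, -19, 4, 0, 0, 0, 91],
  [26, -19, 4, 0, 0, 0, 91],
], force=15)

```text
time: 1.5
tool_pos: [438.1, -263.1, 203.3]
ee_rot: [-0.0, 0.993, 0.119, -0.0]
contact_force: [0.4, -0.1, -0.3]
opening: 0.991
gripper_force: 0.0
```

>>> send_rows([
  [0, 0, 0, 0, 1.25, 0, 91],
  [0, 0, 0, 0, 1.25, 0, 91],
  [0, 0, 0, 0, 1.25, 0, 91],
  [0, 0, 0, 0, 1.25, 0, 91],
  [0, 0, 0, 0, 1.25, 0, 91],
  [0, 0, 0, 0, 1.25, -0.1, 91],
  [0, 0, 0, 0, 0, 0, 91],
])

```text
time: 2.2
tool_pos: [435.4, -261.0, 200.4]
ee_rot: [-0.047, 0.93, 0.115, 0.347]
contact_force: [-0.4, 0.0, -0.6]
opening: 0.991
gripper_force: 0.0
```

```bash
python3 go.py rack -26.5 0 60
```

```text
t 2.2 shift tool [ 8.3  0.6 95.5] turn units [-0.06  0.67 -0.04] shift in target axes [ 1.6 -0.  95.9] F [-0.4  0.  -0.6] q [-0.98  0.14  2.22  1.02  0.81 -0.41] open 91.1 g 0.0
```

>>> send_rows([
  [0, 0, 0, 0, 0.67, 0, 91],
  [2, 0, 12, 0, 0, 0, 91],
  [0, 0, 20, 0, 0, 0, 91],
  [0, 0, 20, 0, 0, 0, 91],
  [0, 0, 20, 0, 0, 0, 91],
  [0, 0, 15, 0, 0, 0, 91],
  [0, 0, 7, 0, 0, 0, 91],
  [0, 0, 0, 0, 0, 0, 91],
])

```text
time: 3.0
tool_pos: [503.7, -243.0, 136.2]
ee_rot: [-0.051, 0.917, 0.116, 0.378]
contact_force: [0.5, -0.3, -0.6]
opening: 0.989
gripper_force: 0.0
```

```bash
python3 go.py rack -26.5 0 27; python3 - <<'E'
from go import *
im={n:optics.snapshot(n) for n in("side","top")}
for n in im: cv2.imwrite(f"pics/{n}1.png",im[n])
st=telemetry.observe();R0=Rr(st["ee_rot"]);t=st["tool_pos"]
th=np.linspace(0,2*np.pi,60)
ring=[place(RACK,[rk(-26.5+q*np.cos(a),q*np.sin(a),28) for a in th]) for q in(30,34)]
tips=[t+R0.apply([sx*10,s*y,11]) for s in(1,-1) for y in(46,) for sx in(-1,1)]
def tile(n,x0,y0,w,h,k):
    c=cv2.resize(im[n][y0:y0+h,x0:x0+w],None,fx=k,fy=k,interpolation=cv2.INTER_CUBIC)
    for q in ring: cv2.polylines(c,[((proj(n,q)-[x0,y0]+.5)*k).astype(np.int32)],True,(0,0,255),1)
    for u in proj(n,np.array(tips)): cv2.circle(c,tuple(int(z) for z in (u-[x0,y0]+.5)*k),3,(0,255,0),1)
    return c
cv2.imwrite("pics/ov3.png",np.hstack([tile("top",350,150,80,110,5),tile("side",270,200,80,110,5)]))
E
```

```text
t 3.0 shift tool [-2.9  1.  33.6] turn units [-0.08  0.02 -0.  ] shift in target axes [-3.   0.7 33.6] F [ 0.5 -0.3 -0.6] q [-0.86  0.34  2.23  1.38  0.7  -0.71] open 90.9 g 0.0
```

View pics/ov3.png

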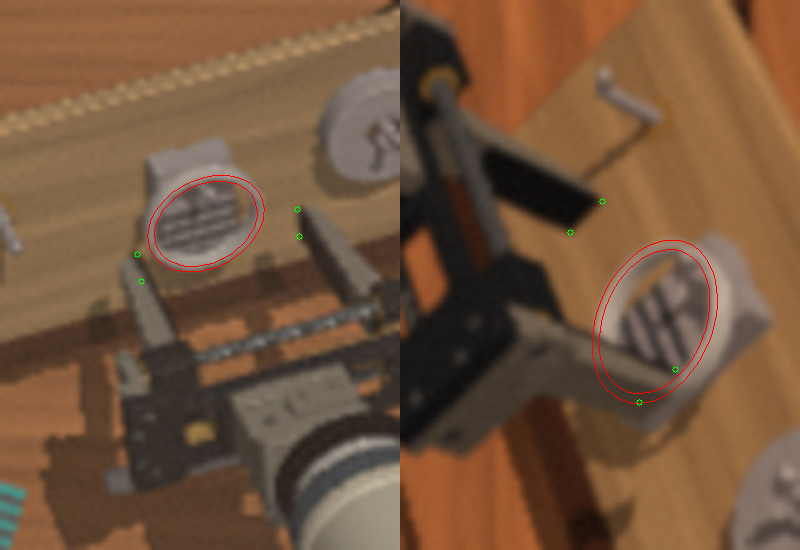

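The fingertips project where they appear in the picture, so robot and cameras agree. The bangle looks slightly lower than predicted, about 2 px at top (391,205). I'll fit it numerically.

```bash
python3 - <<'E'
from go import *
im={n:cv2.imread(f"pics/{n}0.png") for n in("side","top")}
box={"top":(375,180,406,210),"side":(305,240,350,290)}
th=np.linspace(0,2*np.pi,80,endpoint=False)
tgt={}
for n in im:
    x0,y0,x1,y1=box[n]; g=im[n][y0:y1,x0:x1].astype(float).min(2) # min channel: grey high, wood low
    tgt[n]=cv2.GaussianBlur(g,(0,0),.6)
    print(n,np.percentile(g,[10,50,80,90,97]))
def score(u,v,nn):
    s=0
    for n in im:
        x0,y0,x1,y1=box[n]; k=8
        m=np.zeros(((y1-y0)*k,(x1-x0)*k),np.uint8)
        pt=lambda q,h:((proj(n,place(RACK,[rk(u+q*np.cos(a),v+q*np.sin(a),h) for a in th]))-[x0,y0]+.5)*k).astype(np.int32)
        cv2.fillPoly(m,[pt(34,nn)],255); cv2.fillPoly(m,[pt(30,nn)],0)
        w=cv2.resize(m,None,fx=1/k,fy=1/k,interpolation=cv2.INTER_AREA).astype(float)/255
        t=tgt[n]; s+=(np.sum(w*t)/w.sum()-t.mean())/t.std()
    return s
from itertools import product
res=sorted(((score(u,v,n),u,v,n) for u,v,n in product(np.arange(-40,-16,2.),np.arange(-6,7,2.),np.arange(16,44,2.))),reverse=True)[:6]
for q in res: print(np.round(q,2))
E
```

```text
side [ 54.  63.  93. 111. 132.]
top [ 52.  77. 112. 122. 138.]
[  3.25 -24.     0.    26.  ]
[  3.23 -24.     0.    24.  ]
[  3.19 -26.     0.    24.  ]
[  3.15 -22.     0.    26.  ]
[  3.15 -24.    -2.    26.  ]
[  3.13 -26.     0.    22.  ]
```

The fit gives u≈-25, v≈0, top face n≈26, which matches the prediction. Going in to grasp.

>>> send_rows([
  [-2.5, 0.8, 4, 0, 0, 0, 91],
  [0, 0, 8, 0, 0, 0, 91],
  [0, 0, 8, 0, 0, 0, 91],
  [0, 0, 8, 0, 0, 0, 91],
  [0, 0, 6, 0, 0, 0, 91],
  [0, 0, 0, 0, 0, 0, 91],
  [0, 0, 0, 0, 0, 0, 60],
  [0, 0, 0, 0, 0, 0, 60],
  [0, 0, 0, 0, 0, 0, 60],
  [0, 0, 0, 0, 0, 0, 60],
  [0, 0, 0, 0, 0, 0, 60],
  [0, 0, 0, 0, 0, 0, 60],
], force=15)

```text
time: 4.3
tool_pos: [524.5, -239.3, 111.2]
ee_rot: [-0.05, 0.917, 0.115, 0.379]
contact_force: [-1.9, -0.3, 1.3]
opening: 0.744
gripper_force: 15.0
```

```bash
python3 go.py rack -26 0 26
```

```text
t 4.3 shift tool [ 0.3 -0.8  2. ] turn units [-0.06  0.01 -0.01] shift in target axes [ 0.3 -0.8  2. ] F [-1.9 -0.3  1.3] q [-0.82  0.4   2.22  1.48  0.67 -0.8 ] open 68.4 g 15.0
```

>>> send_rows([
  [0, 0, -2, 0, 0, 0, 60],
  [4, 0, -1, 0, 0, 0, 60],
  [8, 0, 0, 0, 0, 0, 60],
  [8, 0, 0, 0, 0, 0, 60],
  [6, 0, 0, 0, 0, 0, 60],
  [2, 0, 0, 0, 0, 0, 60],
  [0, 0, -8, 0, 0, 0, 60],
  [0, 0, -15, 0, 0, 0, 60],
  [0, 0, -15, 0, 0, 0, 60],
  [0, 0, 0, 0, 0, 0, 60],
])

```text
time: 5.3
tool_pos: [515.0, -242.4, 160.9]
ee_rot: [-0.049, 0.917, 0.115, 0.379]
contact_force: [-1.0, 0.1, -0.8]
opening: 0.744
gripper_force: 15.0
```

>>> send_rows([
  [0, -10, -2, 0, 0, 0, 60],
  [0, -20, 0, 0, 0, 0, 60],
  [0, -20, 0, 0, 0, 0, 60],
  [0, -20, 0, 0, 0, 0, 60],
  [0, -20, 0, 0, 0, 0, 60],
  [0, -15, 0, 0, 0, 0, 60],
  [0, -5, 0, 0, 0, 0, 60],
  [0, 0, 0, 0, 0, 0, 60],
])

```text
time: 6.1
tool_pos: [486.7, -134.6, 161.5]
ee_rot: [-0.051, 0.917, 0.115, 0.379]
contact_force: [0.4, 0.3, -0.2]
opening: 0.741
gripper_force: 15.0
```

```bash
python3 go.py rack 1 110 70;  python3 - <<'E'
from go import *
im={n:optics.snapshot(n) for n in("side","top")}
a=cv2.resize(im["top"][140:260,320:420],None,fx=4,fy=4,interpolation=cv2.INTER_CUBIC);b=cv2.resize(im["side"][170:290,260:360],None,fx=4,fy=4,interpolation=cv2.INTER_CUBIC)
cv2.imwrite("pics/held.png",np.hstack([a,b]))
E
```

```text
t 6.1 shift tool [-0.5 -0.   1.3] turn units [-0.07  0.01 -0.  ] shift in target axes [-0.5 -0.   1.3] F [ 0.4  0.3 -0.2] q [-0.68  0.17  2.39  1.51  0.6  -0.68] open 68.1 g 15.0
```

View pics/held.png

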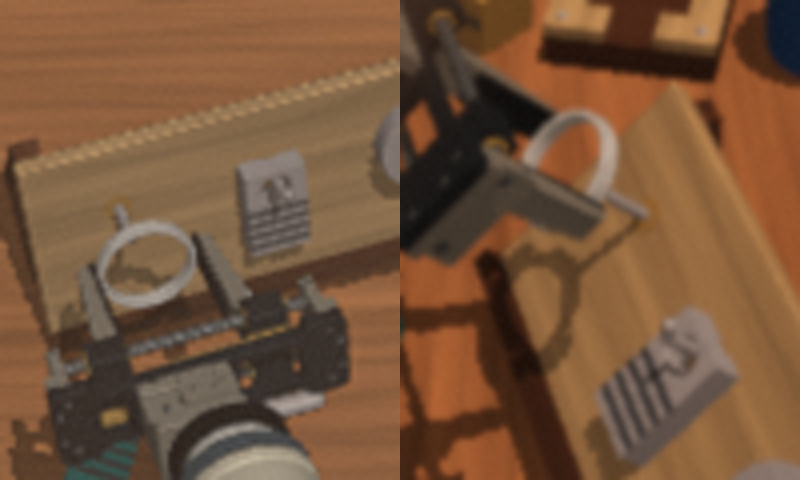

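The picture shows the bangle held squarely in the jaws at (148,262) in the left crop. The die stays on its hook. I'll lower it over the spare hook.

>>> send_rows([
  [0, 0, 8, 0, 0, 0, 60],
  [0, 0, 14, 0, 0, 0, 60],
  [0, 0, 14, 0, 0, 0, 60],
  [0, 0, 10, 0, 0, 0, 60],
  [0, 0, 6, 0, 0, 0, 60],
  [0, 0, 2, 0, 0, 0, 60],
  [0, 0, 0, 0, 0, 0, 60],
])

```text
time: 6.9
tool_pos: [524.0, -126.1, 123.5]
ee_rot: [-0.05, 0.917, 0.115, 0.379]
contact_force: [-0.9, -0.7, -1.6]
opening: 0.737
gripper_force: 15.0
```

```bash
python3 go.py rack -25 110 13
```

```text
t 6.9 shift tool [-26.7  -0.9   4.4] turn units [-0.06  0.01 -0.01] shift in target axes [-26.7  -1.    4.4] F [-0.9 -0.7 -1.6] q [-0.59  0.3   2.37  1.75  0.57 -0.87] open 67.8 g 15.0
```

>>> send_rows([
  [-4, 0, 2, 0, 0, 0, 60],
  [-7, -0.5, 1.5, 0, 0, 0, 60],
  [-7, 0, 0, 0, 0, 0, 60],
  [-4, 0, 0, 0, 0, 0, 60],
  [-2, 0, 0, 0, 0, 0, 60],
  [0, 0, 0, 0, 0, 0, 60],
])

```text
time: 7.5
tool_pos: [509.6, -129.1, 104.1]
ee_rot: [-0.05, 0.917, 0.115, 0.379]
contact_force: [-0.0, -0.8, -0.5]
opening: 0.74
gripper_force: 15.0
```

>>> send_rows([
  [-1, 0, 0, 0, 0, 0, 60],
  [-1, 0, 0, 0, 0, 0, 60],
  [0, 0, 0, 0, 0, 0, 60],
])

```text
time: 7.8
tool_pos: [508.4, -129.3, 102.8]
ee_rot: [-0.05, 0.917, 0.115, 0.379]
contact_force: [1.3, 0.1, -1.3]
opening: 0.744
gripper_force: 15.0
```

```bash
python3 go.py rack -25 110 13
```

```text
t 7.8 shift tool [-0.8 -0.2  1. ] turn units [-0.06  0.01 -0.01] shift in target axes [-0.8 -0.2  1. ] F [ 1.3  0.1 -1.3] q [-0.62  0.35  2.4   1.83  0.6  -1.01] open 68.3 g 15.0
```

>>> send_rows([
  [-0.5, 0, 1, 0, 0, 0, 60],
  [-0.5, 0, 1, 0, 0, 0, 60],
  [-0.5, 0, 0.5, 0, 0, 0, 60],
  [0, 0, 0, 0, 0, 0, 60],
])

```text
time: 8.2
tool_pos: [509.0, -129.0, 99.8]
ee_rot: [-0.05, 0.917, 0.115, 0.379]
contact_force: [-0.0, 0.0, -1.1]
opening: 0.745
gripper_force: 15.0
```

```bash
python3 go.py rack -25 110 13
```

```text
t 8.2 shift tool [ 0.9 -0.1 -1.6] turn units [-0.06  0.01 -0.01] shift in target axes [ 0.9 -0.1 -1.6] F [-0.   0.  -1.1] q [-0.62  0.36  2.4   1.84  0.6  -1.02] open 68.4 g 15.0
```

>>> send_rows([
  [0, 0, 0, 0, 0, 0, 72],
  [0, 0, 0, 0, 0, 0, 76],
  [0, 0, 0, 0, 0, 0, 80],
  [0, 0, 0, 0, 0, 0, 85],
  [0, 0, -1, 0, 0, 0, 88],
  [0, 0, -5, 0, 0, 0, 88],
  [0, 0, -10, 0, 0, 0, 88],
  [0, 0, -20, 0, 0, 0, 88],
  [0, 0, -25, 0, 0, 0, 88],
  [0, 0, -25, 0, 0, 0, 88],
  [0, 0, -25, 0, 0, 0, 88],
  [0, 0, 0, 0, 0, 0, 88],
])

```text
time: 9.4
tool_pos: [432.4, -149.9, 180.2]
ee_rot: [-0.049, 0.917, 0.115, 0.38]
contact_force: [0.2, -0.3, 0.3]
opening: 0.958
gripper_force: 0.0
```

```bash
python3 go.py rack -28.5 0 60;  python3 - <<'E'
from go import *
im={n:optics.snapshot(n) for n in("side","top")}
for n in im: cv2.imwrite(f"pics/{n}2.png",im[n])
a=cv2.resize(im["top"][140:260,320:420],None,fx=4,fy=4,interpolation=cv2.INTER_CUBIC);b=cv2.resize(im["side"][180:300,270:370],None,fx=4,fy=4,interpolation=cv2.INTER_CUBIC)
cv2.imwrite("pics/hung.png",np.hstack([a,b]))
E
```

```text
t 9.4 shift tool [ -3.4 108.6  64.1] turn units [-0.03 -0.01  0.  ] shift in target axes [ -3.4 108.4  64.4] F [ 0.2 -0.3  0.3] q [-0.83  0.08  2.44  1.34  0.7  -0.63] open 88.0 g 0.0
```

View pics/hung.png

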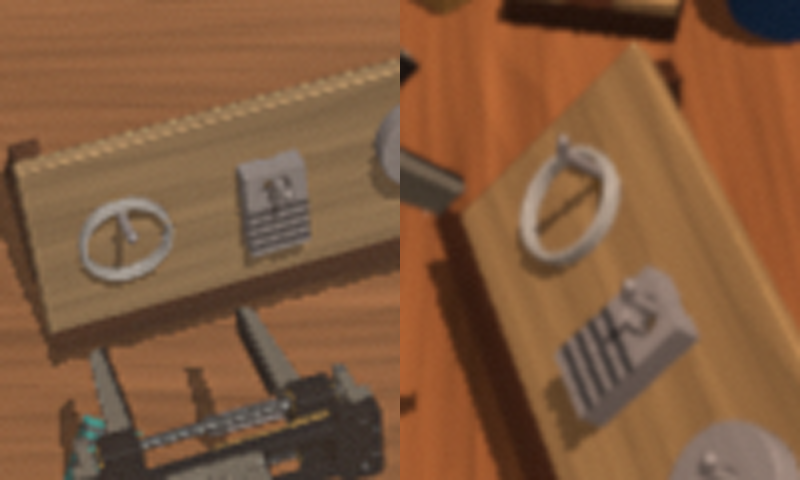

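The picture shows the bangle on the spare hook, flat on the board at (125,238) in the left crop. The die is straight on its own hook. Now for the die.

>>> send_rows([
  [0, 10, 0, 0, 0, 0, 80],
  [0, 20, 0, 0, 0, 0, 80],
  [0, 20, 0, 0, 0, 0, 80],
  [0, 20, 0, 0, 0, 0, 80],
  [-1, 20, 10, 0, 0, 0, 80],
  [-2, 13, 20, 0, 0, 0, 80],
  [0, 5, 20, 0, 0, 0, 80],
  [0, 0, 14, 0, 0, 0, 80],
  [0, 0, 0, 0, 0, 0, 80],
])

```text
time: 10.4
tool_pos: [502.4, -241.9, 128.0]
ee_rot: [-0.052, 0.917, 0.115, 0.378]
contact_force: [-0.0, 0.4, 0.1]
opening: 0.868
gripper_force: 0.0
```

```bash
python3 go.py rack -28.5 0 13; python3 - <<'E'
from go import *
# die pose in the plane of the rack: sample face outline against images 2
im={n:cv2.imread(f"pics/{n}2.png") for n in("side","top")}
import fit
def plc(p,pts):
    q=np.array(pts,float); c,s=np.cos(p[2]),np.sin(p[2]); U=p[0]+c*q[:,0]-s*q[:,1]; V=p[1]+s*q[:,0]+c*q[:,1]
    return place(RACK,[rk(a,b,n) for a,b,n in zip(U,V,q[:,2])])
fit.place,place0=plc,place
_p=place
lines=[((-36,22,18),(-36,-22,18)),((-36,22,18),(30,22,18)),((-36,-22,18),(30,-22,18))]
for sel in(("top","side"),("top",),("side",)):
    p,e,k=icp(im,{n:lines for n in sel},[-27.5,0,0],R=2.5); print(sel,p.round(3),e.round(2),k)
E
```

```text
t 10.4 shift tool [ 1.6  2.5 42.4] turn units [-0.09  0.02 -0.02] shift in target axes [ 1.5  2.1 42.4] F [-0.   0.4  0.1] q [-0.86  0.35  2.24  1.4   0.7  -0.74] open 79.8 g 0.0
('top', 'side') [-2.2094e+01  1.1130e+00  8.0000e-03] 0.22 68
('top',) [-23.677   4.572  -0.216] 0.59 36
('side',) [-2.2096e+01  1.4290e+00 -2.0000e-03] 0.15 32
```

>>> send_rows([
  [3, 1, 6, 0, 0, 0, 80],
  [2, 0.5, 10, 0, 0, 0, 80],
  [0, 0, 10, 0, 0, 0, 80],
  [0, 0, 8, 0, 0, 0, 80],
  [0, 0, 4, 0, 0, 0, 80],
  [0, 0, 1, 0, 0, 0, 80],
  [0, 0, 0, 0, 0, 0, 80],
])

```text
time: 11.1
tool_pos: [532.2, -236.2, 106.5]
ee_rot: [-0.05, 0.917, 0.115, 0.379]
contact_force: [0.6, 0.3, -0.6]
opening: 0.872
gripper_force: 0.0
```

```bash
python3 go.py rack -25 1 13
```

```text
t 11.1 shift tool [-1.2 -0.6  5.8] turn units [-0.06  0.01 -0.01] shift in target axes [-1.2 -0.7  5.8] F [ 0.6  0.3 -0.6] q [-0.8   0.42  2.22  1.51  0.66 -0.81] open 80.2 g 0.0
```

>>> send_rows([
  [-1, 0, 2, 0, 0, 0, 80],
  [0, 0, 1.5, 0, 0, 0, 80],
  [0, 0, 1, 0, 0, 0, 80],
  [0, 0, 0, 0, 0, 0, 80],
  [0, 0, 0, 0, 0, 0, 70],
])

```text
time: 11.6
tool_pos: [534.6, -235.6, 102.6]
ee_rot: [-0.05, 0.917, 0.115, 0.379]
contact_force: [0.1, -0.4, 0.8]
opening: 0.808
gripper_force: 0.0
```

>>> send_rows([
  [0, 0, 0, 0, 0, 0, 50],
  [0, 0, 0, 0, 0, 0, 38],
  [0, 0, 0, 0, 0, 0, 38],
  [0, 0, 0, 0, 0, 0, 38],
  [0, 0, 0, 0, 0, 0, 38],
  [0, 0, 0, 0, 0, 0, 38],
  [0, 0, 0, 0, 0, 0, 38],
], force=50)

```text
time: 12.3
tool_pos: [534.5, -235.4, 102.5]
ee_rot: [-0.05, 0.917, 0.115, 0.379]
contact_force: [-2.1, 1.5, 1.3]
opening: 0.474
gripper_force: 50.0
```

```bash
python3 go.py rack -25 1 13
```

```text
t 12.3 shift tool [-0.1 -0.5  1.3] turn units [-0.06  0.01 -0.01] shift in target axes [-0.1 -0.5  1.3] F [-2.1  1.5  1.3] q [-0.79  0.43  2.22  1.52  0.66 -0.82] open 43.5 g 50.0
```

>>> send_rows([
  [0, 0, -1, 0, 0, 0, 38],
  [2, 0, -1, 0, 0, 0, 38],
  [3, 0, 0, 0, 0, 0, 38],
  [3, 0, 0, 0, 0, 0, 38],
  [2, 0, 0, 0, 0, 0, 38],
  [0.5, 0, 0, 0, 0, 0, 38],
  [0, 0, 0, 0, 0, 0, 38],
])

```text
time: 13.0
tool_pos: [540.5, -234.1, 111.5]
ee_rot: [-0.05, 0.917, 0.115, 0.379]
contact_force: [-0.0, 0.0, -3.1]
opening: 0.474
gripper_force: 50.0
```

```bash
python3 go.py rack -25 1 14.3
```

```text
t 13.0 shift tool [-10.8  -0.7   2. ] turn units [-0.06  0.01 -0.  ] shift in target axes [-10.8  -0.7   2. ] F [-0.   0.  -3.1] q [-0.78  0.41  2.21  1.5   0.66 -0.78] open 43.6 g 50.0
```

Shifted 10.7 mm up the slope and only the die's weight shows on the wrist. Coming off along the hook now.

>>> send_rows([
  [0, 0, -4, 0, 0, 0, 38],
  [0, 0, -6, 0, 0, 0, 38],
  [0, 0, -6, 0, 0, 0, 38],
  [0, 0, -6, 0, 0, 0, 38],
  [0, 0, -6, 0, 0, 0, 38],
  [0, 0, 0, 0, 0, 0, 38],
])

```text
time: 13.6
tool_pos: [521.0, -239.6, 132.0]
ee_rot: [-0.05, 0.917, 0.115, 0.379]
contact_force: [0.1, 0.3, -3.9]
opening: 0.473
gripper_force: 50.0
```

>>> send_rows([
  [0, 0, -10, 0, 0, 0, 38],
  [0, 0, -10, 0, 0, 0, 38],
  [0, 0, -20, 0, 0, 0, 38],
  [0, 0, -30, 0, 0, 0, 38],
  [0, 0, -30, 0, 0, 0, 38],
  [0, 0, -20, 0, 0, 0, 38],
  [0, 0, 0, 0, 0, 0, 38],
])

```text
time: 14.3
tool_pos: [438.3, -261.9, 218.1]
ee_rot: [-0.048, 0.917, 0.115, 0.38]
contact_force: [1.0, -0.5, -4.4]
opening: 0.47
gripper_force: 50.0
```

```bash
python3 go.py fix 0 0 160
```

```text
t 14.3 shift tool [ 116.6 -406.2  199.8] turn units [-1.91 -7.33  4.58] shift in target axes [  -1.7 -463.8   58.1] F [ 1.  -0.5 -4.4] q [-1.02  0.13  2.23  1.09  0.86 -0.49] open 43.2 g 50.0
```

>>> send_rows([
  [0, 0, 0, 0, -1, 0, 38],
  [0, 0, 0, 0, -1.2, 0, 38],
  [0, 0, 0, 0, -1.2, 0, 38],
  [0, 0, 0, 0, -1.2, 0, 38],
  [0, 0, 0, 0, -1.2, 0, 38],
  [0, 0, 0, 0, -1.2, 0, 38],
  [0, 0, 0, 0, -0.6, 0, 38],
  [0, 0, 0, 0, 0, 0, 38],
])

```text
time: 15.1
tool_pos: [440.6, -258.2, 214.7]
ee_rot: [-0.006, 0.992, 0.128, 0.006]
contact_force: [0.8, 1.0, -4.1]
opening: 0.473
gripper_force: 50.0
```

```bash
python3 go.py fix 0 0 160
```

```text
t 15.1 shift tool [ 222.5 -401.1   62. ] turn units [-0.13 -0.11  4.91] shift in target axes [  -3.  -459.6   54.7] F [ 0.8  1.  -4.1] q [-0.54  0.19  1.89  0.02  1.07  0.76] open 43.5 g 50.0
```

>>> send_rows([
  [0, 0, 0, 0, 0, 1, 38],
  [0, 0, 0, 0, 0, 1.2, 38],
  [0, 0, 0, 0, 0, 1.2, 38],
  [0, 0, 0, 0, 0, 1.2, 38],
  [0, 0, 0, -0.1, -0.1, 0.3, 38],
  [0, -10, 0, 0, 0, 0, 38],
  [0, -25, 0, 0, 0, 0, 38],
  [0, -32, 0, 0, 0, 0, 38],
  [0, -32, 0, 0, 0, 0, 38],
  [0, -32, 0, 0, 0, 0, 38],
  [0, -32, 0, 0, 0, 0, 38],
  [0, -32, 0, 0, 0, 0, 38],
  [0, -32, 2, 0, 0, 0, 38],
  [0, -32, 4, 0, 0, 0, 38],
  [0, -32, 5, 0, 0, 0, 38],
  [0, -32, 5, 0, 0, 0, 38],
  [0, -32, 5, 0, 0, 0, 38],
  [0, -32, 5, 0, 0, 0, 38],
  [0, -20, 5, 0, 0, 0, 38],
  [0, 0, 0, 0, 0, 0, 38],
])

```text
time: 17.1
tool_pos: [542.6, 136.7, 185.2]
ee_rot: [-0.003, 0.992, -0.128, -0.001]
contact_force: [1.6, -0.3, -2.8]
opening: 0.474
gripper_force: 50.0
```

```bash
python3 go.py fix 0 0 110
```

```text
t 17.1 shift tool [ -0.9 -51.3  75.5] turn units [-0.06  0.03  0.01] shift in target axes [ -1.2 -51.8  75.2] F [ 1.6 -0.3 -2.8] q [0.24 0.3  1.81 0.01 1.03 2.06] open 43.6 g 50.0
```

>>> send_rows([
  [0, -10, 4, 0, 0, 0, 38],
  [0, -20, 10, 0, 0, 0, 38],
  [-1, -17, 15, 0, 0, 0, 38],
  [0, -4, 20, 0, 0, 0, 38],
  [0, 0, 20, 0, 0, 0, 38],
  [0, 0, 15, 0, 0, 0, 38],
  [0, 0, 8, 0, 0, 0, 38],
  [0, 0, 0, 0, 0, 0, 38],
  [0, 0, 0, 0, 0, 0, 38],
])

```text
time: 18.0
tool_pos: [555.8, 183.9, 94.9]
ee_rot: [-0.002, 0.992, -0.129, -0.0]
contact_force: [0.9, -0.4, -3.9]
opening: 0.476
gripper_force: 50.0
```

```bash
cat > dief.py <<'E'
from go import *
import fit
tag=sys.argv[1]
im={n:optics.snapshot(n) for n in("side","top")}
for n in im: cv2.imwrite(f"pics/{n}{tag}.png",im[n])
st=telemetry.observe(); R0=Rr(st["ee_rot"]); t=st["tool_pos"]
# die in tool frame: x along tool x, underside d below TCP; params dx,dy,yaw,d
def plc(p,pts):
    q=np.array(pts,float); c,s=np.cos(p[2]),np.sin(p[2])
    X=p[0]+c*q[:,0]-s*q[:,1]; Y=p[1]+s*q[:,0]+c*q[:,1]; return t+R0.apply(np.c_[X,Y,p[3]-q[:,2]])
fit.place=plc
# tool y = -v : near side (to the side camera, -y world) is tool +y
E=[((-36,22,0),(-36,22,18)),((36,22,0),(36,22,18)),
 ((12,22,0),(36,22,0)),((-36,22,0),(-12,22,0)),((-36,22,18),(-14,22,18)),((14,22,18),(36,22,18)),((-36,-22,18),(-36,22,18))]
T=[((-36,-22,18),(-36,22,18)),((-36,22,0),(-36,-22,0))]
for l in({"side":E},{"side":E,"top":T}):
  for d0 in(11,14):
    p,e,k=icp(im,l,[0,0,0,d0],R=4); print(p.round(3),e.round(2),k)
E
python3 go.py fix 0 0 75; python3 dief.py 3
```

```text
t 18.0 shift tool [-1.9 -2.6 19.9] turn units [-0.05  0.01 -0.02] shift in target axes [-2.  -2.7 19.9] F [ 0.9 -0.4 -3.9] q [0.31 0.45 1.83 0.01 0.87 2.14] open 43.7 g 50.0
[ 2.251 16.605  0.052  4.837] 0.48 68
[ 1.934 15.89   0.044  5.294] 0.46 68
[-1.1309e+01 -4.7588e+01 -3.8000e-02  5.1187e+01] 0.25 77
[-1.1447e+01 -4.7950e+01 -3.8000e-02  5.1539e+01] 0.27 79
```

```bash
python3 - <<'E'
s=open("dief.py").read()
s=s.replace('optics.snapshot(n) for','(cv2.imread(f"pics/{n}{tag}.png") if len(sys.argv)>2 else optics.snapshot(n)) for')
s=s[:s.index("for l in(")]+'''
base=plc
fit.place=lambda p,pts: base([p[0],0,0,p[1]],pts)
for nm,l in(("ends+all",{"side":E}),("left end",{"side":[E[0]]+E[3:5]}),("right end",{"side":E[1:3]+[E[5]]}),("top",{"top":T})):
  for d0 in(11,15):
    p,e,k=icp(im,l,[0,d0],R=3.5); print(nm,p.round(2),e.round(2),k)
ims=im["side"];c=fit.place([0,13],[(0,0,9)]);u=proj("side",c)[0].round().astype(int)
k=9;x0,y0=u[0]-40,u[1]-30
o=cv2.resize(ims[y0:y0+60,x0:x0+80],None,fx=k,fy=k,interpolation=cv2.INTER_CUBIC)
for q,col in(((0,13),(0,0,255)),):
  for a,b in E:
    w=((proj("side",fit.place(q,[a,b]))-[x0,y0]+.5)*k).astype(int); cv2.line(o,tuple(map(int,w[0])),tuple(map(int,w[1])),col,1)
cv2.imwrite(f"pics/die{tag}.png",o)
'''
open("dief.py","w").write(s)
E
python3 dief.py 3 old
```

```text
ends+all [-2.16 16.55] 0.24 68
ends+all [-2.16 16.55] 0.24 68
left end [-3.42 16.79] 0.13 10
left end [-3.56 16.49] 0.0 11
right end [-1.83 16.3 ] 0.11 41
right end [-1.82 16.3 ] 0.11 41Traceback (most recent call last):
  File "dief.py", line 21, in <module>
    p,e,k=icp(im,l,[0,d0],R=3.5); print(nm,p.round(2),e.round(2),k)
          ~~~^^^^^^^^^^^^^^^^^^^
  File "fit.py", line 34, in icp
    p=least_squares(f,p,loss=loss,f_scale=.5).x
      ~~~~~~~~~~~~~^^^^^^^^^^^^^^^^^^^^^^^^^^
    return func(*args, **kwargs)
    vector_fun = VectorFunction(
        fun_wrapped,
    ...<6 lines>...
        workers=workers
    )
    self._update_fun()
    ~~~~~~~~~~~~~~~~^^
    self.f = self.fun_wrapped(xp_copy(self.x))
             ~~~~~~~~~~~~~~~~^^^^^^^^^^^^^^^^^
    return np.atleast_1d(self.fun(x))
                         ~~~~~~~~^^^
    return self.f(x, *self.args, **self.kwargs)
           ~~~~~~^^^^^^^^^^^^^^^^^^^^^^^^^^^^^^
  File "fit.py", line 33, in f
    return np.concatenate(out)
           ~~~~~~~~~~~~~~^^^^^
ValueError: need at least one array to concatenate
```

>>> send_rows([
  [0.2, -2.7, 4, 0, 0, 0, 38],
  [0, 0, 10, 0, 0, 0, 38],
  [0, 0, 10, 0, 0, 0, 38],
  [0, 0, 8, 0, 0, 0, 38],
  [0, 0, 3, 0, 0, 0, 38],
  [0, 0, 0, 0, 0, 0, 38],
  [0, 0, 0, 0, 0, 0, 38],
])

```text
time: 18.8
tool_pos: [556.4, 186.7, 59.5]
ee_rot: [-0.002, 0.992, -0.129, -0.0]
contact_force: [-0.0, -0.4, -3.7]
opening: 0.473
gripper_force: 50.0
```

```bash
sed -i 's/,("top",{"top":T})//' dief.py; python3 go.py fix 2.2 0 50; python3 dief.py 4; python3 - <<'E'
from m import *
im={n:cv2.imread(f"pics/{n}4.png") for n in("side","top")}
p,e,k=icp({"side":im["side"]},{"side":[fx[4],fx[5],fx[2],fx[3]]},[554.6,187.1,-.257],R=2);print(p.round(3),e,k)
E
```

```text
t 18.8 shift tool [0.4 0.1 9.5] turn units [-0.04  0.01 -0.02] shift in target axes [0.3 0.1 9.5] F [-0.  -0.4 -3.7] q [0.32 0.5  1.84 0.01 0.8  2.14] open 43.4 g 50.0
ends+all [ 1.76 17.24] 0.27 77
ends+all [ 1.73 17.23] 0.27 77
[ 5.52518e+02  1.80504e+02 -1.42000e-01] 0.4996116926763213 45Traceback (most recent call last):
  File "dief.py", line 21, in <module>
    p,e,k=icp(im,l,[0,d0],R=3.5); print(nm,p.round(2),e.round(2),k)
          ~~~^^^^^^^^^^^^^^^^^^^
  File "fit.py", line 34, in icp
    p=least_squares(f,p,loss=loss,f_scale=.5).x
      ~~~~~~~~~~~~~^^^^^^^^^^^^^^^^^^^^^^^^^^
    return func(*args, **kwargs)
    vector_fun = VectorFunction(
        fun_wrapped,
    ...<6 lines>...
        workers=workers
    )
    self._update_fun()
    ~~~~~~~~~~~~~~~~^^
    self.f = self.fun_wrapped(xp_copy(self.x))
             ~~~~~~~~~~~~~~~~^^^^^^^^^^^^^^^^^
    return np.atleast_1d(self.fun(x))
                         ~~~~~~~~^^^
    return self.f(x, *self.args, **self.kwargs)
           ~~~~~~^^^^^^^^^^^^^^^^^^^^^^^^^^^^^^
  File "fit.py", line 33, in f
    return np.concatenate(out)
           ~~~~~~~~~~~~~~^^^^^
ValueError: need at least one array to concatenate
```

```bash
python3 - <<'E'
from go import *
from m import fx
from fit import place
def E(dx,d):
    q=[((-36,22,0),(-36,22,18)),((36,22,0),(36,22,18)),((-36,22,0),(36,22,0)),((-36,22,18),(36,22,18)),((-36,-22,18),(-36,22,18)),((36,-22,18),(36,22,18)),((-36,-22,18),(36,-22,18))]
    return q
poses={3:[555.8,183.9,94.9],4:[556.4,186.7,59.5]}
Rt=fixrot()
def die(t,dx,d,pts): q=np.array(pts,float); return np.array(t)+Rt.apply(np.c_[q[:,0]+dx,q[:,1],d-q[:,2]])
def tile(tag,n,w,h,k,lines,dz):
    im=cv2.imread(f"pics/{n}{tag}.png"); c0=proj(n,[[555,187,dz]])[0].round().astype(int); x0,y0=c0[0]-w//2,c0[1]-h//2
    c=cv2.resize(im[y0:y0+h,x0:x0+w],None,fx=k,fy=k,interpolation=cv2.INTER_CUBIC)
    c=np.clip(c*1.5,0,255).astype(np.uint8)
    if lines:
      for a,b in E(0,0):
        u=((proj(n,die(poses[tag],-2.2,15,[a,b]))-[x0,y0]+.5)*k).astype(int); cv2.line(c,tuple(map(int,u[0])),tuple(map(int,u[1])),(0,0,255),1)
      for a,b in fx:
        u=((proj(n,place(FIX,[a,b]))-[x0,y0]+.5)*k).astype(int); cv2.line(c,tuple(map(int,u[0])),tuple(map(int,u[1])),(0,255,0),1)
    return c
A=tile(3,"side",57,42,7,1,70);B=tile(3,"side",57,42,7,0,70);C=tile(4,"side",57,42,7,1,45);D=tile(4,"top",57,42,7,1,45)
cv2.imwrite("pics/last.png",np.vstack([np.hstack([A,B]),np.hstack([C,D])])); print(A.shape)
E
```

```text
(294, 399, 3)
```

View pics/last.png

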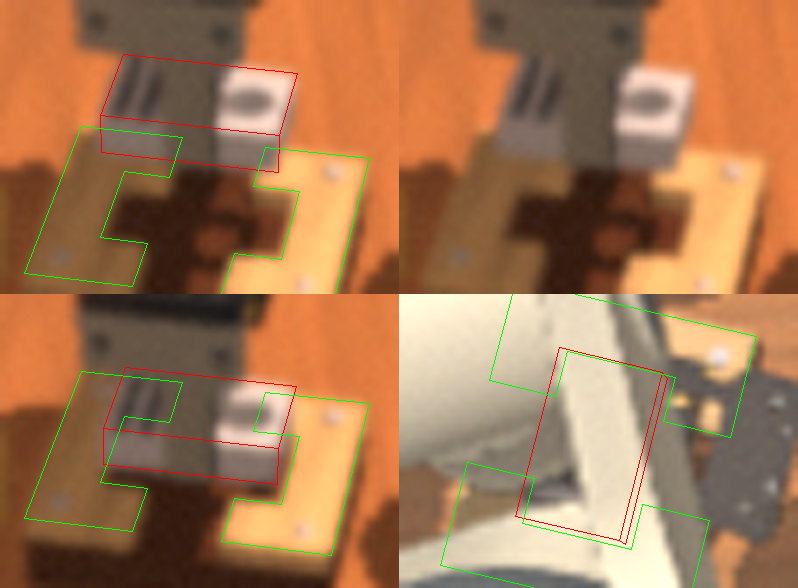

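The overlay fits the held die (dx≈-2.5, underside 15 mm below the TCP) and the block outline, so the die lines up over the pocket. Lowering it carefully.

>>> send_rows([
  [0.5, 0, 3, 0, 0, 0, 38],
  [0, 0, 3, 0, 0, 0, 38],
  [0, 0, 2, 0, 0, 0, 38],
  [0, 0, 1.5, 0, 0, 0, 38],
  [0, 0, 0, 0, 0, 0, 38],
  [0, 0, 0, 0, 0, 0, 38],
])

```text
time: 19.5
tool_pos: [556.8, 186.6, 50.0]
ee_rot: [-0.002, 0.992, -0.129, -0.0]
contact_force: [-0.1, 0.6, -3.4]
opening: 0.476
gripper_force: 50.0
```

>>> send_rows([
  [0, 0, 1, 0, 0, 0, 38],
  [0, 0, 1, 0, 0, 0, 38],
  [0, 0, 0, 0, 0, 0, 38],
])

```text
time: 19.8
tool_pos: [556.7, 186.6, 47.9]
ee_rot: [-0.002, 0.992, -0.129, -0.0]
contact_force: [-0.6, 1.0, -2.8]
opening: 0.471
gripper_force: 50.0
```

```bash
python3 go.py fix 2.5 0 41
```

```text
t 19.8 shift tool [0.3 0.1 6.9] turn units [-0.04  0.01 -0.02] shift in target axes [0.3 0.1 6.9] F [-0.6  1.  -2.8] q [0.32 0.52 1.84 0.01 0.78 2.14] open 43.3 g 50.0
```

>>> send_rows([
  [0, 0, 1, 0, 0, 0, 38],
  [0, 0, 1, 0, 0, 0, 38],
  [0, 0, 0, 0, 0, 0, 38],
])

```text
time: 20.1
tool_pos: [556.7, 186.6, 45.9]
ee_rot: [-0.002, 0.992, -0.129, -0.001]
contact_force: [0.6, -0.5, -4.4]
opening: 0.471
gripper_force: 50.0
```

>>> send_rows([
  [0, 0, 1, 0, 0, 0, 38],
  [0, 0, 1, 0, 0, 0, 38],
  [0, 0, 0, 0, 0, 0, 38],
])

```text
time: 20.4
tool_pos: [556.7, 186.6, 43.9]
ee_rot: [-0.002, 0.992, -0.129, -0.001]
contact_force: [-0.4, -0.1, -3.8]
opening: 0.469
gripper_force: 50.0
```

>>> send_rows([
  [0, 0, 0.7, 0, 0, 0, 38],
  [0, 0, 0.8, 0, 0, 0, 38],
  [0, 0, 0, 0, 0, 0, 38],
])

```text
time: 20.7
tool_pos: [556.7, 186.6, 42.4]
ee_rot: [-0.002, 0.992, -0.129, -0.0]
contact_force: [0.8, 0.3, -4.3]
opening: 0.472
gripper_force: 50.0
```

>>> send_rows([
  [0, 0, 0.5, 0, 0, 0, 38],
  [0, 0, 0.5, 0, 0, 0, 38],
  [0, 0, 0, 0, 0, 0, 38],
])

```text
time: 21.0
tool_pos: [556.8, 186.7, 41.5]
ee_rot: [-0.002, 0.992, -0.129, -0.0]
contact_force: [-0.9, 0.4, -4.1]
opening: 0.474
gripper_force: 50.0
```

>>> send_rows([
  [0, 0, 0.5, 0, 0, 0, 38],
  [0, 0, 0.5, 0, 0, 0, 38],
  [0, 0, 0, 0, 0, 0, 38],
])

```text
time: 21.3
tool_pos: [556.9, 186.7, 40.9]
ee_rot: [-0.002, 0.992, -0.129, -0.0]
contact_force: [-1.5, -0.5, 2.4]
opening: 0.471
gripper_force: 50.0
```

Contact came at TCP z 40.9, where the pocket floor should be. A touch more, then release gently.

>>> send_rows([
  [0, 0, 0.3, 0, 0, 0, 38],
  [0, 0, 0, 0, 0, 0, 38],
], force=10)

```text
time: 21.5
tool_pos: [556.9, 186.7, 40.9]
ee_rot: [-0.002, 0.992, -0.129, -0.0]
contact_force: [-2.2, -0.5, 6.5]
opening: 0.474
gripper_force: 10.0
```

>>> send_rows([
  [0, 0, 0, 0, 0, 0, 45],
  [0, 0, 0, 0, 0, 0, 48],
  [0, 0, 0, 0, 0, 0, 52],
  [0, 0, 0, 0, 0, 0, 57],
  [0, 0, 0, 0, 0, 0, 57],
])

```text
time: 22.0
tool_pos: [556.9, 186.7, 40.2]
ee_rot: [-0.002, 0.992, -0.129, -0.0]
contact_force: [-0.5, -0.4, -0.5]
opening: 0.619
gripper_force: 0.0
```

>>> send_rows([
  [0, 0, -4, 0, 0, 0, 57],
  [0, 0, -10, 0, 0, 0, 57],
  [0, 0, -20, 0, 0, 0, 57],
  [0, 0, -30, 0, 0, 0, 57],
  [0, 0, -30, 0, 0, 0, 57],
  [0, 0, -30, 0, 0, 0, 57],
  [0, 20, -20, 0, 0, 0, 57],
  [0, 35, -5, 0, 0, 0, 57],
  [0, 35, 0, 0, 0, 0, 57],
  [0, 35, 0, 0, 0, 0, 57],
  [0, 35, 0, 0, 0, 0, 57],
  [0, 35, 0, 0, 0, 0, 57],
  [-20, 30, 0, 0, 0, 0, 57],
  [-25, 30, 0, 0, 0, 0, 57],
  [-25, 30, 0, 0, 0, 0, 57],
  [-25, 20, 0, 0, 0, 0, 57],
  [0, 0, 0, 0, 0, 0, 57],
])

```text
time: 23.7
tool_pos: [383.5, -85.3, 188.3]
ee_rot: [-0.002, 0.991, -0.13, -0.001]
contact_force: [1.0, 0.7, -0.3]
opening: 0.618
gripper_force: 0.0
```

```bash
python3 - <<'E'
from go import *
import fit
im={n:optics.snapshot(n) for n in("side","top")}
for n in im: cv2.imwrite(f"pics/{n}5.png",im[n])
print(telemetry.observe()["tool_pos"])
P0=fit.place
c=[(36,22),(36,-22),(-36,-22),(-36,22),(36,22)]
for z in(44,47,50):
  fit.place=P0
  l=[((*c[i],z),(*c[i+1],z)) for i in range(4)]
  for sel in(("top",),("side",),("top","side")):
    p,e,k=icp(im,{n:l for n in sel},[554.6,187.1,-.257],R=3); print(z,sel,p.round(3),e.round(2),k)
for n in im:
    a=cv2.imread(f"pics/{n}0.png").astype(int); d=np.abs(a-im[n]).max(2)
    m,_,st,ce=cv2.connectedComponentsWithStats((cv2.GaussianBlur(d.astype(np.uint8),(3,3),0)>30).astype(np.uint8))
    print(n,[(s[4],cc.round().astype(int).tolist()) for s,cc in zip(st[1:],ce[1:]) if s[4]>12])
E
```

```text
[387.24035427 -84.75402343 188.91195306]
44 ('top',) [ 5.53952e+02  1.86101e+02 -2.38000e-01] 0.33 60
44 ('side',) [ 5.5583e+02  1.8532e+02 -3.1900e-01] 0.58 57
44 ('top', 'side') [ 5.54619e+02  1.85890e+02 -2.29000e-01] 0.5 116
47 ('top',) [ 5.53558e+02  1.85698e+02 -2.31000e-01] 0.39 60
47 ('side',) [ 5.55573e+02  1.81474e+02 -2.43000e-01] 0.67 55
47 ('top', 'side') [ 5.54710e+02  1.84833e+02 -2.66000e-01] 0.52 114
50 ('top',) [ 5.53325e+02  1.85267e+02 -2.31000e-01] 0.38 60
50 ('side',) [ 5.55065e+02  1.77648e+02 -2.37000e-01] 0.69 57
50 ('top', 'side') [ 5.54685e+02  1.83972e+02 -2.67000e-01] 0.89 114
side [(np.int32(1194), [38, 43]), (np.int32(2888), [139, 119]), (np.int32(15), [125, 2]), (np.int32(10011), [223, 75]), (np.int32(4571), [34, 134]), (np.int32(62), [95, 94]), (np.int32(312), [320, 167]), (np.int32(129), [139, 187]), (np.int32(15), [54, 185]), (np.int32(403), [158, 206]), (np.int32(588), [33, 226]), (np.int32(325), [311, 233]), (np.int32(2845), [215, 244]), (np.int32(18), [86, 247]), (np.int32(73), [37, 248]), (np.int32(11806), [47, 317]), (np.int32(1074), [322, 270])]
top [(np.int32(381), [242, 190]), (np.int32(410), [387, 192]), (np.int32(80), [350, 192]), (np.int32(72), [351, 207]), (np.int32(22622), [379, 335]), (np.int32(328), [610, 334]), (np.int32(19), [577, 332]), (np.int32(63), [587, 335]), (np.int32(105), [586, 357]), (np.int32(18), [638, 348]), (np.int32(337), [597, 373]), (np.int32(64), [294, 380]), (np.int32(129), [576, 392]), (np.int32(88), [634, 396])]
```

All three checks agree that the die is seated. The final fit puts its face at z≈44 (seated is 44) at (554.6, 185.9), inside the pocket. It went 10 mm past the rim without resistance and met the floor. Apart from the arm and its shadow, the images changed only at the block, the spare hook and the die hook. Handing in.

```bash
python3 -c "
from station import job_done
print(job_done())"
```

```text
the job is handed in; nothing more can be done
None
```

The bangle hangs flat against the board on the spare hook and the die sits grooves up in the pocket by my own measurements; nothing else was touched, and I handed the job in at about 24 s with no verdict returned.

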